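Stow the long chart rule under the weighted arm

TASK

Stow the long chart rule in the holder on the chart table: hold it level by its grip bar and slide it, free end first, in under the weighted brass arm, on top of the plates already lying there, until its end is up against the back stops. Leave it lying flat and straight with the arm resting on it, let go, and leave the short rule where it is.

Things in the scene. Friction and masses are not known exactly. Their poses are not given: they have to be found in the camera images.
- long_rule: The longer of two white chart rules, loose on the table. Blade 180 x 50 x 6 mm (x, y, z), about 0.1 kg. Origin: centre of its underside, z up. A black grip bar, 50 mm long (x), 14 wide (y), stands on the blade, centred at x = -40 mm, y = 0; its top is 38 mm above the underside. The free end, x = +90 mm, goes into the holder first.
- holder: Fixed wooden tray 76 mm wide, x = -136 to 0 mm, rim 14 mm high, mouth facing -x; a rule goes in along +x. Origin: centreline, table height, below the front faces of two brass cheeks, the back stops (y = +-14 to 24 mm, 44 mm high). Two loose 6 mm plates lie in it, pile top 18 mm above the table. A rule fully home has its origin at x -90, y 0, z 18 mm here, its x along this x.
- presser (a joint): Weighted arm, rad: 0 = foot on the pile, + = lifted (0.067 on one rule more); falls freely, 1 to 2 N. Holder frame: hinge x 40, z 30 mm; foot x -50; from it a toe 40 mm wide slopes up 22 deg to its end at x -93, lower edge 35 mm above the table: a rule's end pushed in under it lifts the arm. Top of its weight: 65 mm. The long rule's grip bar stays outside the toe.
- short_rule: The shorter rule, a bystander to be left alone: same make and grip bar, but the blade is 110 mm long (x), 50 mm wide, 6 mm thick. Origin: centre of its underside; the grip bar is centred at x = -5 mm.
Things that resemble listed ones, but are neither listed nor needed, are in the scene too. Leave any blue or red look-alike of the long_rule alone.

How it is judged:
By the outcome, as a careful person would: the job done as asked, in the order asked, and still so for the second after the job is handed in, with the robot touching nothing.
It also fails if it takes over 38 s, if anything falls off the work surface, if the arm or the gripper's body presses on something with over 40 N, if the wrist force passes 120 N, or if a joint passes its speed limit or range.

ROBOT

A 7-joint arm with a two-finger parallel gripper is mounted at the origin on the work surface. World frame = base frame: x ahead of the robot, y to its left, z up, the work surface at z = 0. Lengths are in m, angles in rad, forces in N, time in s.
With the tool pointing down it reaches from about 0.4 to 0.9 m from the base axis. Payload 5.6 kg.
Tool frame: the origin (TCP) lies between the finger pads; the fingertips stand 22 mm ahead of it and the grasp point (between the pads) lies 3 mm ahead of it; y points along the fingers, x is the direction in which the jaws open and shut, and the axes are right-handed (so a half turn about y gives the same grasp; the last joint's range is limited). The gripper opens to 92 mm and grips with 3 to 60 N. Pads are 20 mm wide; open, the fingers measure 128 mm over their backs; the gripper's body (75 mm by 189 mm) begins 69 mm behind the grasp point.
Start: joints at [1.09, 0.468, -0.012, 1.603, 0.006, 1.071, -0.056], TCP at [0.276, -0.589, 0.237] pointing down, gripper open.
Joint ranges: [-2.53, 2.53], [-0.31, 2.02], [-1.57, 1.55], [0.28, 2.44], [-1.29, 4.43], [0.15, 1.84], [-2.92, 2.92]. Speed limits (rad/s): [2.57, 2.57, 3.14, 3.14, 3.14, 3.14, 3.14].

INTERFACE

Orientations are given as a unit quaternion [w, x, y, z].
In Python, from plant import ctrl, effector, optics gives the robot as it stands. Calls block until the motion is done:
- ctrl.reach(position, orientation): joint-space move of the TCP to a pose.
- ctrl.move_l(position, max_speed=0.15, rot=None, contact_N=None): straight line of the TCP; rot=None keeps the orientation; max_speed is the mean speed in m/s. With contact_N (N) it stops when the force on the tool has changed by that much, and returns True; else False.
- ctrl.movej(angles): joint-space move.
- effector.gripper_open() and effector.close_gripper(strength=None): open the fingers fully, or close them until they stop; strength is the grip in N (None keeps the last).
- ctrl.dwell(seconds).
- ctrl.ik(position, orientation): joint angles nearest the present ones, or None.
- ctrl.read_state(): the state.
- optics.read_camera(name): name is "side" or "top"; returns the picture (480x640x3 uint8, red, green, blue); there is no depth.
- optics.camera_model(name): a dict with "fx", "fy", "cx", "cy" (pixels), "R" (3x3) and "t" (3): a world point X has camera coordinates R X + t. Camera axes: x right, y down, z forward; pixel columns grow to the right and rows downward; lengths in m; the calibration is good to about 2 mm. A picture is of the moment at which its call begins. camera_model takes no time and is no camera call.
A pose or a line that the arm cannot do raises ctrl.Unreachable and nothing moves.
- ctrl.job_done(): hands the job in, once; it reports no verdict.
The state is a dict: "time_s": time; "qpos": joint angles; "joint_velocities": joint speeds; "joint_efforts": joint torques, N m; "tool_pos": TCP position; "tcp_rot": TCP orientation; "wrist_force": force on the tool from outside, world axes, zero at the start; "moment": the same for the moment, N m; "opening": finger opening in m.
Only numpy, scipy, OpenCV 4.12 (cv2) and the standard library are available. Lean on these libraries where they do the work, as an engineer would, in place of code of your own. Each camera call takes 0.05 s, during which the arm holds its last target.

## Working session

There is one attempt and no reset: what is moved stays moved. The work goes in short steps, each a Python script; the robot and the scene stay as the last script left them, time stands still between calls to the robot, and variables do not carry over. Pictures are saved under pics/ and viewed, and the job is handed in when it is done.

```bash
ls; mkdir -p pics; python3 - <<'E'
from plant import ctrl, effector, optics
import cv2
for n in("top","side"):
    cv2.imwrite(f"pics/{n}0.png",optics.read_camera(n)[:,:,::-1]); print(optics.camera_model(n))
s=ctrl.read_state();print(s["time_s"],s["tool_pos"],s["tcp_rot"])
E
```

```text
pics
{'fx': 624.3715008614264, 'fy': 624.3715008614264, 'cx': 322.1516613446513, 'cy': 251.55911407238025, 'R': array([[ 1.27602648e-02, -9.99916772e-01,  1.90412801e-03],
       [-9.87807567e-01, -1.29011746e-02, -1.55144350e-01],
       [ 1.55156003e-01,  9.87709268e-05, -9.87889976e-01]]), 't': array([-0.12551846,  0.50783513,  1.52166452])}
{'fx': 576.4680096578429, 'fy': 576.4680096578429, 'cx': 318.61156959993815, 'cy': 237.978979197096, 'R': array([[-0.95310925, -0.30232885,  0.01341696],
       [-0.20160762,  0.60126625, -0.77319678],
       [ 0.22569253, -0.73964597, -0.63402423]]), 't': array([0.45242388, 0.21800725, 0.99628982])}
0.1 [ 0.27532044 -0.58827986  0.23573442] [ 0.59691009 -0.59638539  0.37997523 -0.37900085]
```

View pics/top0.png

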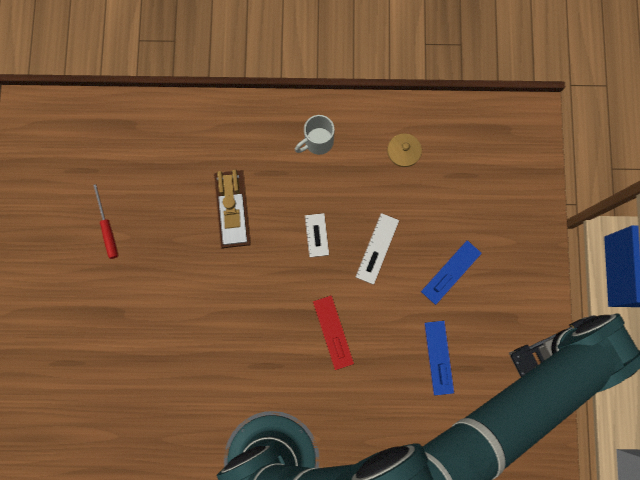

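View pics/side0.png

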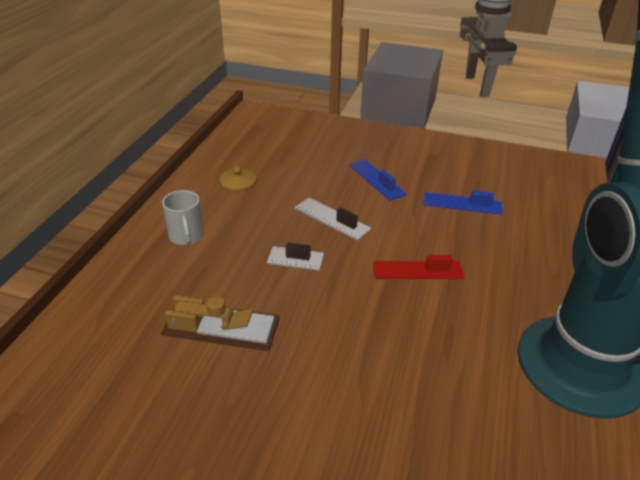

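The long rule is the white one at top (377,248), and the short white one is at (317,235). Blue rules are at (451,272) and (439,358), and a red one at (333,332). The holder is at (231,208), with its mouth toward the bottom of the picture. The white rule at (377,248) fits the description: white, longer, black bar toward one end. I'll confirm it in enlarged crops and measure.

```bash
cat > h.py <<'E'
import numpy as np, cv2
from plant import ctrl, effector, optics
M={n:optics.camera_model(n) for n in("top","side")}
def ray(n,uv):
    m=M[n];d=m["R"].T@np.array([(uv[0]-m["cx"])/m["fx"],(uv[1]-m["cy"])/m["fy"],1.]);return -m["R"].T@m["t"],d
def onz(n,uv,z):
    o,d=ray(n,uv);return o+d*(z-o[2])/d[2]
def proj(n,X):
    m=M[n];c=m["R"]@np.asarray(X)+m["t"];return np.array([m["fx"]*c[0]/c[2]+m["cx"],m["fy"]*c[1]/c[2]+m["cy"]])
def white(img):
    h=cv2.cvtColor(img,cv2.COLOR_RGB2HSV);return ((h[...,1]<50)&(h[...,2]>150)).astype(np.uint8)*255
def snap(n,f,box,k):
    im=optics.read_camera(n);x0,y0,x1,y1=box
    cv2.imwrite(f"pics/{f}.png",cv2.resize(im[y0:y1,x0:x1,::-1],None,fx=k,fy=k,interpolation=cv2.INTER_CUBIC));return im
E
python3 - <<'E'
from h import *
t=cv2.imread("pics/top0.png")[:,:,::-1];s=cv2.imread("pics/side0.png")[:,:,::-1]
a=cv2.resize(t[155:295,200:410,::-1],None,fx=3.8,fy=3.8,interpolation=cv2.INTER_CUBIC);cv2.imwrite("pics/top0c.png",a)
a=cv2.resize(s[280:360,150:290,::-1],None,fx=5.7,fy=5.7,interpolation=cv2.INTER_CUBIC);cv2.imwrite("pics/side0c.png",a)
for n,im,box in(("top",t,(200,155,410,295)),("side",s,(150,180,390,360))):
    w=white(im);z=np.zeros_like(w);x0,y0,x1,y1=box;z[y0:y1,x0:x1]=w[y0:y1,x0:x1]
    for c in cv2.findContours(z,cv2.RETR_EXTERNAL,cv2.CHAIN_APPROX_NONE)[0]:
        if cv2.contourArea(c)<150: continue
        for zz in (0.006,0.018):
            P=np.array([onz(n,p[0],zz)[:2] for p in c])
            r=cv2.minAreaRect((P*1000).astype(np.float32));print(n,zz,c[:,0].mean(0).round(),np.round(r[0],1),np.round(r[1],1),round(r[2],1))
E
```

```text
top 0.006 [377. 248.] [ 526.  -259.3] [ 50.3 178.7] 68.6
top 0.018 [377. 248.] [ 524.  -258.2] [ 49.9 177.3] 68.6
top 0.006 [316. 234.] [ 558.5 -103.4] [108.9  50.8] 7.4
top 0.018 [316. 234.] [ 556.2 -103.5] [108.1  50.4] 7.4
top 0.006 [232. 218.] [598.3 113.8] [125.5  59.3] 7.4
top 0.018 [232. 218.] [595.7 112. ] [124.5  58.8] 7.4
side 0.006 [237. 328.] [599.9 105.5] [124.4  59.8] 7.5
side 0.018 [237. 328.] [594.5 115.2] [122.5  58.8] 7.5
side 0.006 [295. 259.] [ 557.8 -101. ] [108.2  50.4] 7.4
side 0.018 [295. 259.] [553.1 -88.1] [106.5  49.6] 7.4
side 0.006 [332. 219.] [ 525.  -257.6] [ 49.7 178.1] 68.1
side 0.018 [332. 219.] [ 520.8 -242.4] [ 49.  175.4] 68.1
```

View pics/top0c.png

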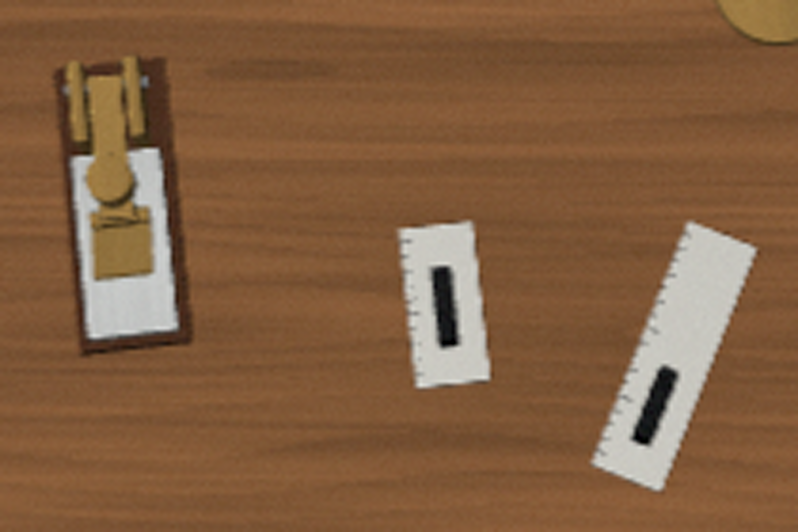

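View pics/side0c.png

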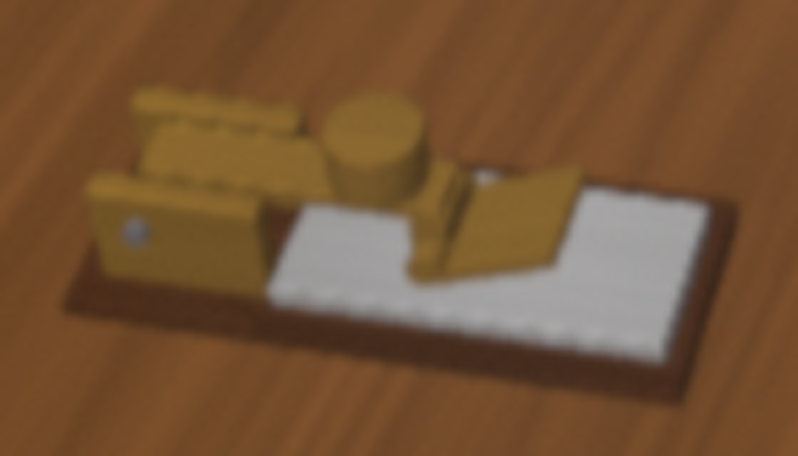

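```bash
python3 - <<'E'
from h import *
t=cv2.imread("pics/top0.png")[:,:,::-1];s=cv2.imread("pics/side0.png")[:,:,::-1]
y=np.radians(7.4);e=np.array([np.cos(y),np.sin(y)]);f=np.array([-e[1],e[0]]);c0=np.array([.5952,.1132])
L=lambda P:np.round([(P[:2]-c0)@e*1e3,(P[:2]-c0)@f*1e3],1)
ct=lambda x,y:((x+.5)/3.8-.5+200,(y+.5)/3.8-.5+155)
cs=lambda x,y:((x+.5)/5.7-.5+150,(y+.5)/5.7-.5+280)
print("frame: pile centre, holder axes, mm")
for nm,x,yy,z in(("cheekL outer front top",72,141,.044),("cheekL in",87,138,.044),("cheekR in",131,136,.044),("R out",145,134,.044),
  ("front L tray",84,355,.014),("front R tray",190,341,.014),("back L",56,72,.014),("back R",163,58,.014),("toe end L",97,279,.037),("toe end R",152,272,.037),("pile fl",88,341,.018),("pile fr",179,328,.018),("pile bl",72,157,.018),("pile br",160,149,.018)):
    print(nm,L(onz("top",ct(x,yy),z)))
for nm,x,yy,z in(("cheek top front near",265,205,.044),("cheek far in top front",300,105,.044),("cheek near bottom front",268,292,.018),("tray front near",685,400,.0),("tray front far top",735,203,.014),("toe end near top",553,265,.036),("toe far",582,167,.036)):
    print("side",nm,L(onz("side",cs(x,yy),z)))
# dark tray mask, brass mask
for n,im,(x0,y0,x1,y1) in(("top",t,(205,160,260,255)),("side",s,(155,285,290,355))):
    h=cv2.cvtColor(im,cv2.COLOR_RGB2HSV)
    d=(h[...,2]<85).astype(np.uint8);z=np.zeros_like(d);z[y0:y1,x0:x1]=d[y0:y1,x0:x1]
    C=np.vstack([c for c in cv2.findContours(z,0,1)[0] if cv2.contourArea(c)>8])
    P=np.array([onz(n,p[0],.014)[:2] for p in C]);r=cv2.minAreaRect((P*1000).astype(np.float32));print(n,"tray",np.round(r[0],1),np.round(r[1],1),r[2],L(np.array(r[0])/1000))
E
```

```text
frame: pile centre, holder axes, mm
cheekL outer front top [67.  23.5]
cheekL in [67.9 13.4]
cheekR in [ 65.8 -15.8]
R out [ 66.1 -25.2]
front L tray [-72.4  33. ]
front R tray [-71.2 -38.4]
back L [124.7  34.1]
back R [126.1 -39.3]
toe end L [-26.7  16.5]
toe end R [-26.2 -20.1]
pile fl [-64.   28.9]
pile fr [-62.3 -32.3]
pile bl [63.  28.1]
pile br [ 61.7 -31.6]
side cheek top front near [64.3 19.4]
side cheek far in top front [ 68.  -23.8]
side cheek near bottom front [62.3 31.6]
side tray front near [-70.6  34.4]
side tray front far top [-70.2 -35.9]
side toe end near top [-26.9  19.6]
side toe far [-24.7 -21.9]
top tray [622.8 114.2] [200.4  75.3] 7.559564590454102 [27.5 -2.5]
side tray [619.6 124.2] [197.9  82.6] 8.459613800048828 [25.6  7.8]
```

The tray, cheeks, toe and pile all agree in both views. The holder origin is about 66 mm ahead of the pile centre, with yaw about 7.45°. Next I'll check the grip bar and the IK.

```bash
cat >> h.py <<'E'
from scipy.spatial.transform import Rotation as Ro
HY=np.radians(7.45)
HO=np.array([.5952,.1132])+.066*np.array([np.cos(HY),np.sin(HY)])-.0015*np.array([-np.sin(HY),np.cos(HY)])
def H(x,y=0):  # holder frame -> world xy
    return HO+x*np.array([np.cos(HY),np.sin(HY)])+y*np.array([-np.sin(HY),np.cos(HY)])
def toolq(yaw,flip):  # bar along yaw; tool y down, tool x along bar normal
    s=-1 if flip else 1
    x=s*np.array([-np.sin(yaw),np.cos(yaw),0]);y=np.array([0,0,-1.]);z=np.cross(x,y)
    q=Ro.from_matrix(np.c_[x,y,z]).as_quat();return q[[3,0,1,2]]
RY=np.radians(-21.6)
E
python3 - <<'E'
from h import *
for n,f,b in(("top","top0",(350,205,405,290)),("side","side0",(290,190,380,245))):
    im=cv2.imread(f"pics/{f}.png");x0,y0,x1,y1=b;g=im.max(2)
    m=np.zeros_like(g);m[y0:y1,x0:x1]=(g[y0:y1,x0:x1]<60)*255
    c=max(cv2.findContours(m,0,1)[0],key=cv2.contourArea)
    r=cv2.minAreaRect((np.array([onz(n,p[0],.038)[:2] for p in c])*1e3).astype(np.float32))
    mo=cv2.moments(c);print(n,(mo["m10"]/mo["m00"],mo["m01"]/mo["m00"]),r)
bar=np.array([.5256,-.2586])-.04*np.array([np.cos(RY),np.sin(RY)])
print("bar pred",bar,proj("top",[*bar,.03]),proj("side",[*bar,.02]),"HO",HO)
print(ctrl.read_state()["qpos"])
for fl in(0,1):
    for p,yw in(((*bar,.13),RY),((*bar,.034),RY),((*H(-.27),.06),HY),((*H(-.13),.053),HY)):
        q=ctrl.ik(p,toolq(yw,fl));print(fl,p,None if q is None else np.round(q,2))
E
```

```text
top (371.875, 261.3888888888889) ((486.497314453125, -243.14378356933594), (11.572613716125488, 52.14892578125), 68.48170471191406)
side (346.7478329393223, 217.79747832939321) ((483.383056640625, -224.7293243408203), (36.89997100830078, 63.51708984375), 67.44279479980469)
bar pred [ 0.48840894 -0.24387502] [371.78395318 261.06657399] [346.1702862  218.72563096] HO [0.66083735 0.12027028]
[ 1.0899919   0.46829589 -0.01163592  1.60352371  0.00601683  1.07137274
 -0.05626984]
0 (np.float64(0.48840894056446993), np.float64(-0.24387501789261287), 0.13) [ 0.85  0.51 -0.56  1.92  0.36  0.82  1.29]
0 (np.float64(0.48840894056446993), np.float64(-0.24387501789261287), 0.034) [ 0.78  0.65 -0.48  1.96  0.48  0.65  1.18]
0 (np.float64(0.3931165799707367), np.float64(0.0852618298867597), 0.06) [ 0.42  0.54 -0.84  2.26  0.71  0.62  0.75]
0 (np.float64(0.5319347544917591), np.float64(0.10341436201456415), 0.053) [ 0.27  0.67 -0.68  1.95  0.62  0.73  0.92]
1 (np.float64(0.48840894056446993), np.float64(-0.24387501789261287), 0.13) [ 0.4   0.43 -0.    1.95  0.    0.76 -1.55]
1 (np.float64(0.48840894056446993), np.float64(-0.24387501789261287), 0.034) [ 0.38  0.59  0.02  1.98 -0.02  0.57 -1.52]
1 (np.float64(0.3931165799707367), np.float64(0.0852618298867597), 0.06) [ 0.13  0.43 -0.49  2.28  0.4   0.52 -2.12]
1 (np.float64(0.5319347544917591), np.float64(0.10341436201456415), 0.053) [ 0.03  0.59 -0.36  1.97  0.33  0.64 -1.98]
```

The bar matches its predicted position to within 2 mm in both views. Grasping now, using the flipped orientation.

```bash
python3 - <<'E'
from h import *
bar=np.array([.5256,-.2586])-.04*np.array([np.cos(RY),np.sin(RY)])
bar=.5*(bar+np.array([.4875,-.2435]))
q=toolq(RY,1)
ctrl.reach([*bar,.13],q)
print(ctrl.move_l([*bar,.036],max_speed=.08,contact_N=8))
s=ctrl.read_state();print(s["time_s"],s["tool_pos"],s["tcp_rot"],q,s["wrist_force"])
effector.close_gripper(35)
s=ctrl.read_state();print(s["time_s"],s["tool_pos"],s["opening"],s["wrist_force"])
p=s["tool_pos"]
ctrl.move_l([p[0],p[1],.036+.07],max_speed=.1)
s=ctrl.read_state();print(s["time_s"],s["tool_pos"],s["opening"],s["wrist_force"])
snap("side","side1",(230,120,430,270),4)
snap("top","top1",(300,170,450,330),3.7)
E
```

```text
False
2.975 [ 0.4883777  -0.2438664   0.03652845] [-0.39765985  0.39724257 -0.58450932  0.58516139] [ 0.39745297 -0.39745297  0.58483428 -0.58483428] [-0.23279091 -0.42713469  0.31779086]
4.1333 [ 0.48795767 -0.24364871  0.03597268] 0.01370974661444957 [-0.32021122 -0.41423034 -0.10001072]
4.9833 [ 0.4875083  -0.24343442  0.10555915] 0.013884384503943917 [-0.74737721 -0.21573089 -1.38471309]
```

View pics/side1.png

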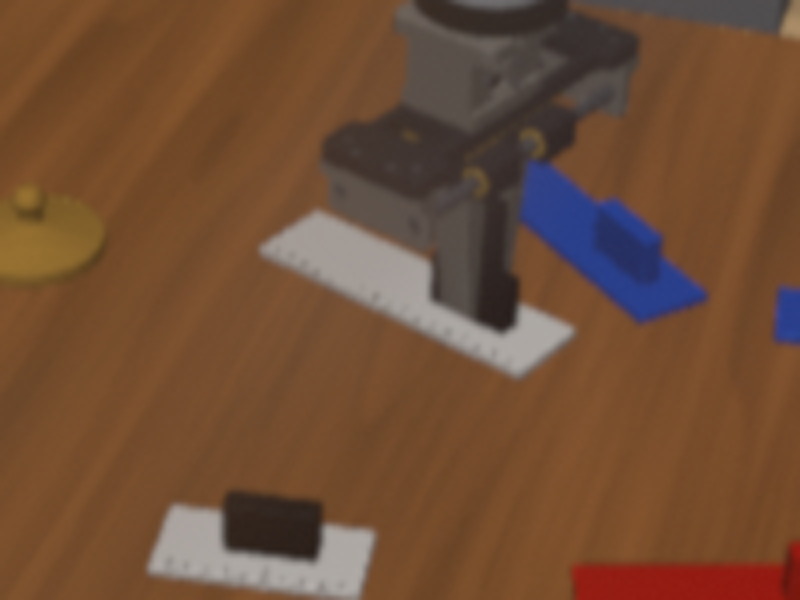

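View pics/top1.png

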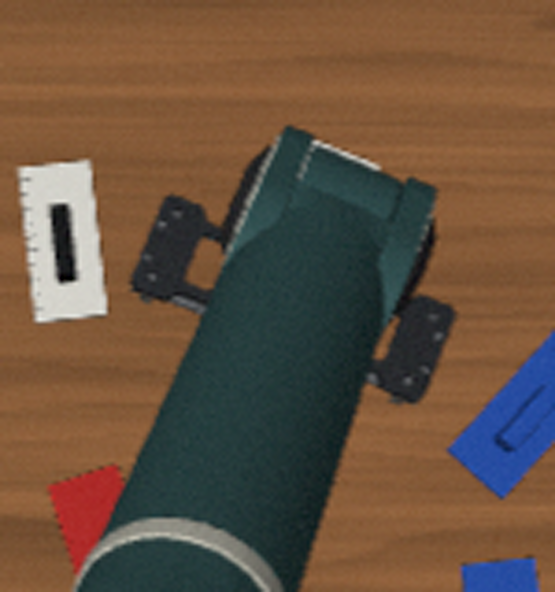

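The rule is lifted and gripped at its bar, and looks level. Its corners in the side crop are (260,250), (320,210), (575,330) and (520,378). Next I'll work out its pose in the hand.

```bash
python3 - <<'E'
from h import *
c=[(260,250),(320,210),(575,330),(520,378)]
P=[onz("side",((x+.5)/4-.5+230,(y+.5)/4-.5+120),.0755) for x,y in c]
P=np.array(P);k=P.mean(0)
for i in range(4): print(P[i].round(4),np.linalg.norm(P[i]-P[(i+1)%4]).round(4))
v=P[0]+P[1]-P[2]-P[3];print(k,np.degrees(np.arctan2(v[1],v[0])))
yw=np.radians(-21.6);e=np.array([np.cos(yw),np.sin(yw)]);f=np.array([-e[1],e[0]])
d=k[:2]-np.array([.4875,-.2434]);print(d@e,d@f)
E
```

```text
[ 0.6161 -0.2658  0.0755] 0.053
[ 0.5973 -0.3153  0.0755] 0.1787
[ 0.4318 -0.2478  0.0755] 0.0535
[ 0.449  -0.1972  0.0755] 0.1806
[ 0.52357996 -0.2565515   0.0755    ] -22.259805957700067
0.038387687019127155 0.0010539647142884002
```

```bash
python3 - <<'E'
from h import *
q=toolq(HY,1)
a=H(-.258)
ctrl.move_l([*a,.115],max_speed=.2,rot=q)
s=ctrl.read_state();print(s["time_s"],s["tool_pos"],s["opening"])
ctrl.move_l([*a,.0575],max_speed=.08)
s=ctrl.read_state();print(s["time_s"],a,s["tool_pos"],s["tcp_rot"],q,s["opening"],s["wrist_force"])
snap("side","side2",(150,240,350,390),4)
snap("top","top2",(170,150,320,290),4)
E
```

```text
6.9417 [0.40519088 0.08600309 0.11493157] 0.013456006984635838
7.8083 [0.40501528 0.08681776] [0.40529127 0.08690102 0.05771387] [ 0.53157181 -0.53126099  0.46637833 -0.46656664] [-0.53142755  0.53142755 -0.46645982  0.46645982] 0.013759045414527165 [-0.32046266 -0.78212864 -1.79420224]
```

View pics/side2.png

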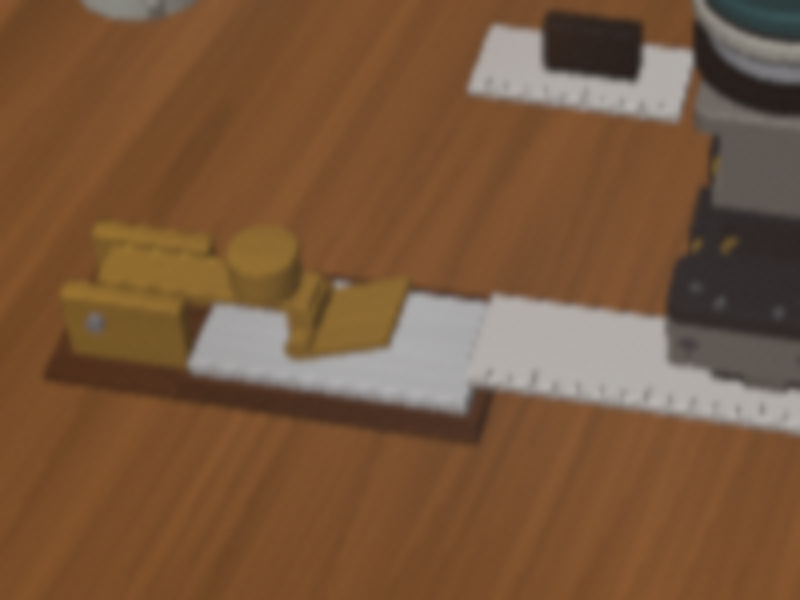

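View pics/top2.png

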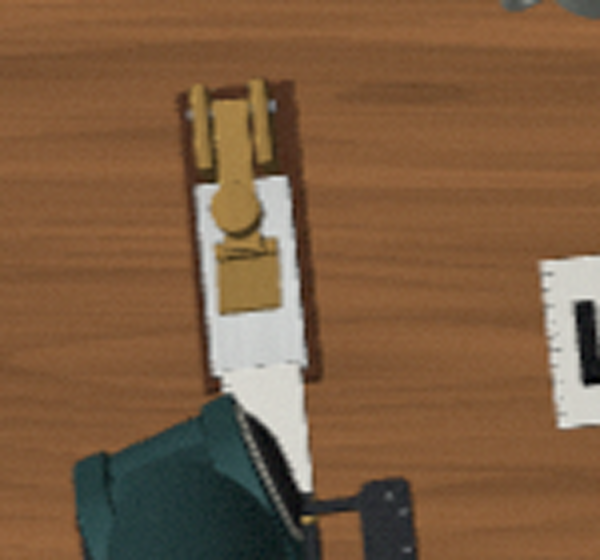

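The rule's free end is at the mouth, in line with the pile: (470,383)/(488,296) in the side crop and (222,374)/(303,363) in the top crop. I'll triangulate it against the holder.

```bash
python3 - <<'E'
from h import *
ct=lambda p:((p[0]+.5)/4-.5+170,(p[1]+.5)/4-.5+150)
cs=lambda p:((p[0]+.5)/4-.5+150,(p[1]+.5)/4-.5+240)
def hf(P):
    d=P[:2]-HO;return np.round([1e3*(d[0]*np.cos(HY)+d[1]*np.sin(HY)),1e3*(-d[0]*np.sin(HY)+d[1]*np.cos(HY)),P[2]*1e3],1)
for t,s in(((222,374),(470,383)),((303,363),(488,296))):
    o1,d1=ray("top",ct(t));o2,d2=ray("side",cs(s))
    k=np.linalg.lstsq(np.c_[d1,-d2],o2-o1,rcond=None)[0];a,b=o1+k[0]*d1,o2+k[1]*d2
    print("tri",hf((a+b)/2),"gap",np.linalg.norm(a-b)*1e3,"top@27.5",hf(onz("top",ct(t),.0275)),"side@27.5",hf(onz("side",cs(s),.0275)))
for nm,f,p,z in(("pileT fl","t",(212,376),.018),("fr","t",(305,361),.018),("bl","t",(196,185),.018),("br","t",(288,176),.018),("toeL","t",(220,313),.037),("toeR","t",(281,306),.037),("ruleR @mouth-","t",(309,440),.0275)):
    print(nm,hf(onz("top",ct(p),z)))
E
```

```text
tri [-129.    23.6   22.5] gap 1.364874858979422 top@27.5 [-129.3   23.    27.5] side@27.5 [-131.    27.8   27.5]
tri [-126.2  -27.9   22.6] gap 2.085188142254711 top@27.5 [-128.2  -28.5   27.5] side@27.5 [-126.4  -23.6   27.5]
pileT fl [-128.    30.7   18. ]
fr [-125.3  -28.9   18. ]
bl [-2.8 29.4 18. ]
br [ -3.7 -29.9  18. ]
toeL [-92.1  19.3  37. ]
toeR [-92.1 -19.2  37. ]
ruleR @mouth- [-177.6  -27.4   27.5]
```

Top and side disagree by about 5 mm on lateral position if the blade top is at 27.5 mm; they agree if it is at 22.5 mm. The nose may be sagging, so I'll check more carefully along the rule's near edge before inserting.

```bash
python3 - <<'E'
from h import *
im=snap("side","side3",(260,290,400,380),5.7)
cv2.imwrite("pics/side3full.png",im[:,:,::-1])
t=snap("top","top3",(215,225,260,300),8)
cv2.imwrite("pics/top3full.png",t[:,:,::-1])
# predicted projections: bottom at 22 => top at 27.7; y=-0..; 
e=np.array([np.cos(HY),np.sin(HY)])
for y in(-.0025,0):
  for z in(.0227,.0277):
    for x in(-.128,-.2,-.308):
      print(y,z,x,[proj("side",[*H(x,y+w),z]).round(1).tolist() for w in(.025,-.025)],[proj("top",[*H(x,y+w),z]).round(1).tolist() for w in(.025,-.025)])
s=ctrl.read_state();print(s["tool_pos"],s["moment"],s["wrist_force"])
E
```

```text
-0.0025 0.0227 -0.128 [[266.3, 334.7], [273.1, 314.0]] [[225.6, 242.9], [245.2, 240.7]]
-0.0025 0.0227 -0.2 [[306.7, 340.6], [312.1, 319.6]] [[228.2, 271.0], [248.0, 268.7]]
-0.0025 0.0227 -0.308 [[368.7, 349.8], [371.8, 328.1]] [[232.3, 313.7], [252.3, 311.4]]
-0.0025 0.0277 -0.128 [[266.2, 332.8], [273.0, 312.1]] [[225.3, 242.6], [245.0, 240.3]]
-0.0025 0.0277 -0.2 [[306.7, 338.7], [312.1, 317.7]] [[227.9, 270.7], [247.8, 268.4]]
-0.0025 0.0277 -0.308 [[368.9, 347.9], [372.0, 326.2]] [[232.0, 313.6], [252.1, 311.3]]
0 0.0227 -0.128 [[266.0, 335.7], [272.8, 315.0]] [[224.6, 243.1], [244.2, 240.8]]
0 0.0227 -0.2 [[306.5, 341.7], [311.8, 320.6]] [[227.2, 271.1], [247.0, 268.8]]
0 0.0227 -0.308 [[368.6, 350.9], [371.7, 329.1]] [[231.3, 313.9], [251.3, 311.5]]
0 0.0277 -0.128 [[265.9, 333.8], [272.7, 313.1]] [[224.3, 242.7], [244.0, 240.4]]
0 0.0277 -0.2 [[306.5, 339.8], [311.8, 318.7]] [[226.9, 270.8], [246.8, 268.5]]
0 0.0277 -0.308 [[368.8, 349.0], [371.9, 327.2]] [[231.0, 313.7], [251.1, 311.4]]
[0.40541154 0.08687642 0.0579653 ] [ 0.05849248 -0.00507239  0.03995289] [-0.50944683 -1.0180785  -0.77020658]
```

View pics/side3.png

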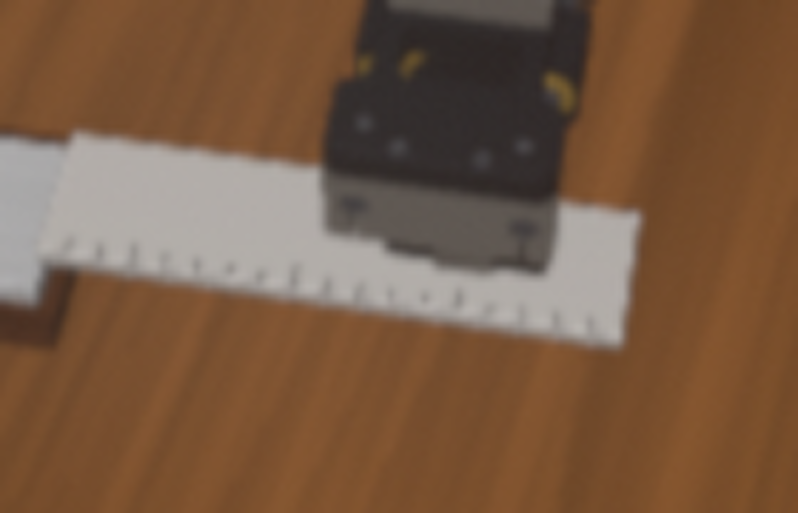

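View pics/top3.png

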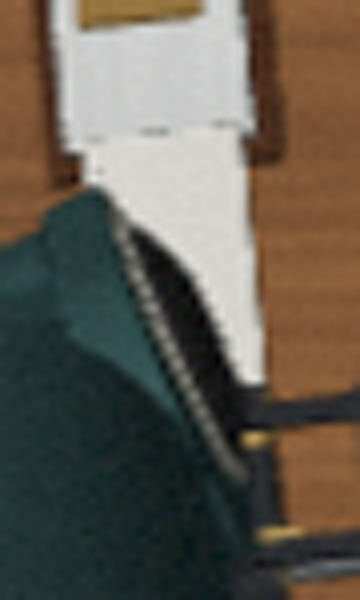

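I had misread the near lower edge: it is the blade's underside, at 21.7 mm. With that, the corners fit a level blade with no sag. The rule sits about 1–2 mm to −y of the centreline, so I'll shift it +1.5 mm and slide it in.

```bash
python3 - <<'E'
from h import *
Y=.0015
ctrl.move_l([*H(-.256,Y),.0557],max_speed=.03)
s=ctrl.read_state();print(s["time_s"],s["tool_pos"],s["wrist_force"])
print(ctrl.move_l([*H(-.142,Y),.0557],max_speed=.05,contact_N=15))
s=ctrl.read_state();print(s["time_s"],H(-.142,Y),s["tool_pos"],s["wrist_force"],s["moment"],s["opening"])
im=snap("side","side4",(150,260,350,380),4)
snap("top","top4",(190,150,290,290),4)
E
```

```text
8.2583 [0.40697696 0.08874368 0.05574597] [ 0.99258098  0.29037856 -0.69488726]
False
10.6917 [0.51984156 0.10334577] [0.51979422 0.10337809 0.05574464] [-0.59903936  0.5884201  -3.74845346] [-0.01795854  0.45642623 -0.04869391] 0.013955992859584645
```

View pics/side4.png

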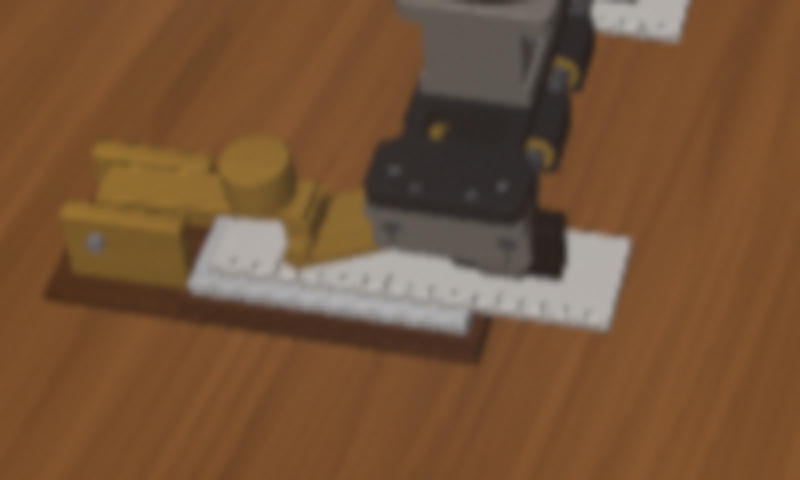

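View pics/top4.png

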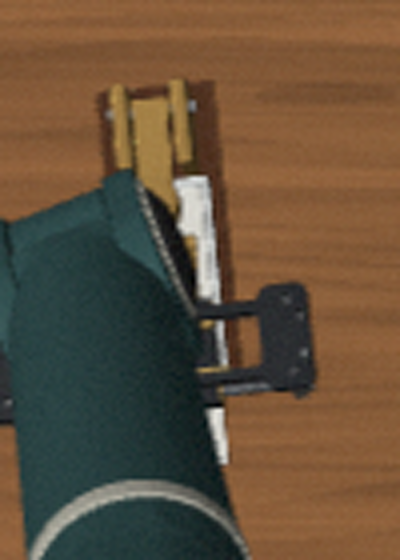

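The rule is under the foot, with the arm lifted and about 12 mm left to go. I'll lower it onto the pile and then push gently against the stops.

```bash
python3 - <<'E'
from h import *
Y=.0015
def rp(m):
    s=ctrl.read_state();d=s["tool_pos"][:2]-HO;print(m,round(s["time_s"],2),"x",d@[np.cos(HY),np.sin(HY)],"y",d@[-np.sin(HY),np.cos(HY)],s["tool_pos"][2],s["wrist_force"].round(2),s["opening"])
print(ctrl.move_l([*H(-.142,Y),.0535],max_speed=.02,contact_N=3));rp("low")
z=ctrl.read_state()["tool_pos"][2]
print(ctrl.move_l([*H(-.122,Y),z],max_speed=.02,contact_N=8));rp("push")
snap("side","side5",(150,260,350,380),4)
E
```

```text
True
low 11.0 x -0.1417266534943611 y 0.001515075600063833 0.05392732739903669 [-1.35 -0.47  4.49] 0.013898290662467602
True
push 11.34 x -0.14170032067077404 y 0.001557819218256977 0.05395315058651408 [-1.7   0.58  5.19] 0.01379551022137417
```

View pics/side5.png

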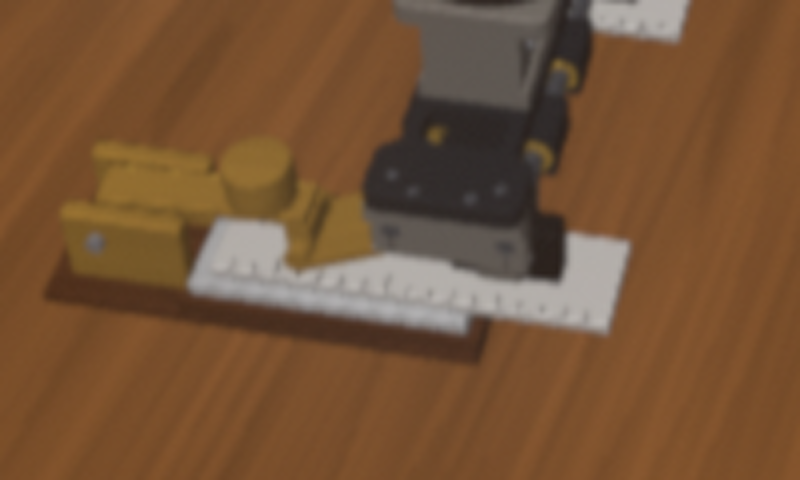

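The push stopped at once: the rule was pressed onto the pile, so the vertical force tripped the threshold. I'll ease up 0.8 mm and push again.

```bash
python3 - <<'E'
from h import *
Y=.0015
def rp(m):
    s=ctrl.read_state();d=s["tool_pos"][:2]-HO;print(m,round(s["time_s"],2),"x",d@[np.cos(HY),np.sin(HY)],"y",d@[-np.sin(HY),np.cos(HY)],s["tool_pos"][2],s["wrist_force"].round(2),s["opening"])
ctrl.move_l([*H(-.1415,Y),.0548],max_speed=.02);ctrl.dwell(.2);rp("up")
for i in range(3):
    r=ctrl.move_l([*H(-.122,Y),.0548],max_speed=.02,contact_N=10);rp(("push",r))
    s=ctrl.read_state()
    if (s["tool_pos"][:2]-HO)@[np.cos(HY),np.sin(HY)]>-.136: break
snap("side","side6",(150,260,350,380),4)
E
```

```text
up 11.88 x -0.14147166023031577 y 0.0015299324539490185 0.054684116375429574 [-0.61  0.36 -0.68] 0.013438227621061763
('push', True) 12.55 x -0.13028781119942442 y 0.0014315985868907904 0.054204548036667584 [ 0.22 -0.88  1.36] 0.014265828342906973
```

View pics/side6.png

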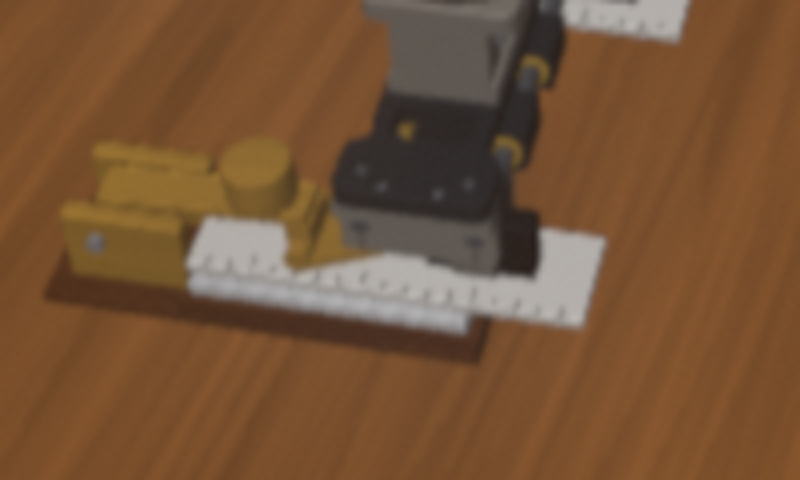

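It stopped at TCP x = −130.3 mm, close to the predicted home of −130. I'll confirm with one more push, then lower, release and back off upward.

```bash
python3 - <<'E'
from h import *
Y=.0015
def rp(m):
    s=ctrl.read_state();d=s["tool_pos"][:2]-HO;x=d@[np.cos(HY),np.sin(HY)];print(m,round(s["time_s"],2),"x",x,"y",d@[-np.sin(HY),np.cos(HY)],s["tool_pos"][2],s["wrist_force"].round(2),s["opening"]);return x
r=ctrl.move_l([*H(-.120,Y),.0543],max_speed=.02,contact_N=12);x=rp(("push",r))
r=ctrl.move_l([*H(x,Y),.0528],max_speed=.02,contact_N=3);rp(("low",r))
r=ctrl.move_l([*H(-.120,Y),ctrl.read_state()["tool_pos"][2]],max_speed=.02,contact_N=12);x=rp(("push",r))
snap("side","side7",(150,260,350,380),4)
E
```

```text
('push', True) 12.96 x -0.13020317827768865 y 0.0013957777470568235 0.05394145007434267 [-1.74 -0.27  5.54] 0.013385771544032423
('low', False) 13.21 x -0.13017976620513988 y 0.001432511333619907 0.053927143722775246 [-3.86 -1.66 13.8 ] 0.013579256123857316
('push', True) 13.53 x -0.1300366249525759 y 0.001459068254567859 0.05387836878784816 [-1.25 -0.95  5.38] 0.01363571439607617
```

View pics/side7.png

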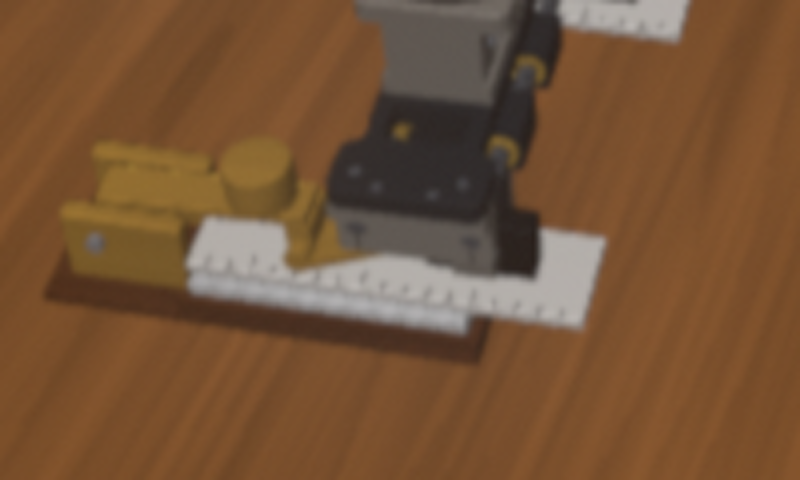

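```bash
python3 - <<'E'
from h import *
Y=.0015
def rp(m):
    s=ctrl.read_state();d=s["tool_pos"][:2]-HO;x=d@[np.cos(HY),np.sin(HY)];print(m,round(s["time_s"],2),"x",x,"y",d@[-np.sin(HY),np.cos(HY)],s["tool_pos"][2],s["wrist_force"].round(2),s["tcp_rot"].round(4));return x
ctrl.move_l([*H(-.1303,Y),.0545],max_speed=.02);ctrl.dwell(.2);rp("up")
r=ctrl.move_l([*H(-.118,Y),.0545],max_speed=.02,contact_N=14);x=rp(("push",r))
ctrl.move_l([*H(x,Y),.0542],max_speed=.02);ctrl.dwell(.2);rp("settle")
effector.gripper_open();rp("open")
p=ctrl.read_state()["tool_pos"]
ctrl.move_l([p[0],p[1],.14],max_speed=.12)
ctrl.reach([.42,-.12,.25],toolq(HY,1));rp("away")
for n,b in(("side",(150,260,350,380)),("top",(200,155,300,275))):
    im=snap(n,n+"8",b,4 if n=="side" else 5);cv2.imwrite(f"pics/{n}8full.png",im[:,:,::-1])
E
```

```text
up 14.03 x -0.13014735807643646 y 0.0014537495217148005 0.054356641887277415 [ 1.7   0.51 -2.04] [-0.5234  0.5394 -0.4718  0.461 ]
('push', True) 14.39 x -0.12986261050478268 y 0.0013933626506302046 0.053899323547094376 [-2.13  0.23  5.23] [-0.5208  0.542  -0.4735  0.4591]
settle 14.84 x -0.1298514217193606 y 0.0014709240233454317 0.05415172083724546 [-0.43  0.41 -1.15] [-0.5208  0.542  -0.4735  0.4591]
open 16.05 x -0.1298908557661197 y 0.001519752378129945 0.054185173072804044 [ 0.11 -0.5  -0.01] [-0.5208  0.542  -0.4735  0.4591]
away 17.98 x -0.2694347191652902 y -0.2061444954501369 0.24951686346089827 [ 0.29  0.48 -0.21] [ 0.5318 -0.5317  0.4664 -0.4658]
```

View pics/side8.png

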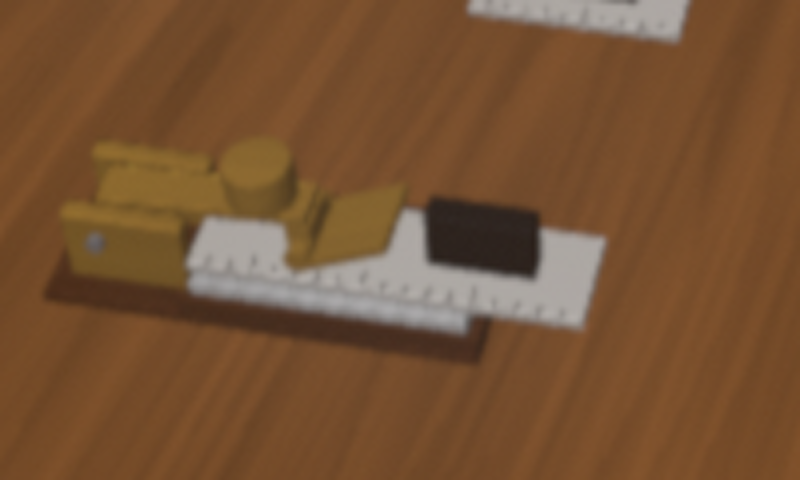

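View pics/top8.png

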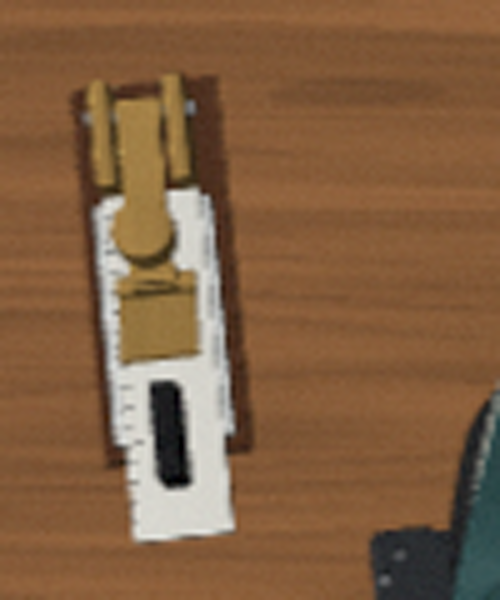

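```bash
python3 - <<'E'
from h import *
ct=lambda p:((p[0]+.5)/5-.5+200,(p[1]+.5)/5-.5+155)
cs=lambda p:((p[0]+.5)/4-.5+150,(p[1]+.5)/4-.5+260)
def hf(P):
    d=P[:2]-HO;return np.round([1e3*(d[0]*np.cos(HY)+d[1]*np.sin(HY)),1e3*(-d[0]*np.sin(HY)+d[1]*np.cos(HY)),P[2]*1e3],1)
for n,p,z in(("rear L",(134,542),.024),("rear R",(235,530),.024),("front R",(199,190),.024),("cheekR front",(182,187),.044),("cheekL front",(106,190),.044),("bar front",(164,381),.056),("bar back",(177,487),.056)):
    print("top",n,hf(onz("top",ct(p),z)))
for n,p,z in(("rear near bot",(582,328),.018),("rear far",(606,238),.024),("front far-vis",(203,217),.024),("front near bot",(190,270),.019)):
    print("side",n,hf(onz("side",cs(p),z)))
# expected pixels of home rule, side
for nm,X in(("home rear near bot",[*H(-.18,.025),.018]),("home rear far top",[*H(-.18,-.025),.024])): print(nm,((proj("side",X)-[150,260]+.5)*4-.5).round(1))
# white contour of rear part -> edge directions
t=cv2.imread("pics/top8full.png")[:,:,::-1];w=white(t);z=np.zeros_like(w);z[240:266,200:260]=w[240:266,200:260]
for side in(0,1):
    pts=[]
    for r in range(247,260):
        xs=np.where(z[r]>0)[0]; pts.append(onz("top",(xs[0]-.5 if side==0 else xs[-1]+.5,r),.024)[:2])
    v=np.ravel(cv2.fitLine(np.float32(pts),cv2.DIST_L2,0,.01,.01));print("edge yaw",np.degrees(np.arctan(v[1]/v[0])),hf(np.array([v[2],v[3],.024])))
E
```

```text
top rear L [-179.5   25.    24. ]
top rear R [-179.4  -26.1   24. ]
top front R [ -2.  -25.1  24. ]
top cheekR front [ -4.8 -18.8  44. ]
top cheekL front [-1.9 19.6 44. ]
top bar front [-105.8   -1.7   56. ]
top bar back [-159.6   -3.    56. ]
side rear near bot [-179.8   24.6   18. ]
side rear far [-180.7  -23.6   24. ]
side front far-vis [ 0.8 -1.9 24. ]
side front near bot [-2.1 25.4 19. ]
home rear near bot [582.2 328.8]
home rear far top [605.  235.6]
edge yaw 7.8289714 [-153.9   24.9   24. ]
edge yaw 7.1255345 [-159.8  -25.4   24. ]
```

Both views put the rear edge at −179.5 to −180.7 mm, the sides at about ±25 mm and the yaw at 7.5°, so it is home and straight. During the repeated pushes the rule stayed put while the tool leaned, so it is against the stops. I'll check the short rule and hand in.

```bash
python3 - <<'E'
from h import *
im=cv2.imread("pics/side8full.png")[:,:,::-1];w=white(im);z=np.zeros_like(w);z[235:275,260:330]=w[235:275,260:330]
c=max(cv2.findContours(z,0,1)[0],key=cv2.contourArea);print(cv2.minAreaRect((np.array([onz("side",p[0],.006)[:2] for p in c])*1e3).astype(np.float32)))
s=ctrl.read_state();print(s["time_s"],s["wrist_force"])
ctrl.job_done()
E
```

```text
((557.7670288085938, -100.95271301269531), (108.19503021240234, 50.42023849487305), 7.358700275421143)
18.0833 [-1.14874838 -0.74223541  0.3153409 ]
the job is handed in; nothing more can be done
```

The long rule is stowed in the holder, and I handed the job in at about 18 s. I gripped it by its bar, carried it level, slid it in under the brass arm and pushed it against the back stops. Then I let go and moved the arm clear.

**Final position:** both views put the rule's rear edge at about −180 mm and its sides at about ±25 mm in the holder frame. Its yaw is 7.5°, against 7.45° for the holder. It lies flat with the arm's foot on it. The short rule is where it started: (558, −101) mm, unchanged within 0.1 mm.

**Checks that disagreed or failed:**
- **Height before insertion:** the two views first disagreed by about 5 mm. I had taken the underside edge for the top edge; read correctly, the blade was level.
- **Early push stop:** the first push against the stops ended at once because the rule was pressed onto the pile. I eased it up and repeated the push.
- **Tool tilt:** the tool leaned about 2–3° during the last pushes while the rule stayed put, so I take the rule to be against the stops. The images alone settle that only to about 1–2 mm.

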